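# Put away returned bearings and strut pieces, dust cover over the bearings

## Task

Put away all the loose pillow-block bearings and strut-channel pieces from the bench: each goes into the bin whose fixed sample on the rear ledge matches it, lying down on the bin's floor, neither stacked nor standing on end. The sliding dust cover blocks one of the two bins at a time, so slide it along when you need the other bin, and finish with it squarely over the bearing bin, to keep the bearings clean. Leave the other things on the bench where they are.

Things in the scene. Friction and masses are not known exactly. Their poses are not given: they have to be found in the camera images.
- stand: fixed dark steel stand for two bins, origin on the table at its centre. Its y axis runs along its two rails (362 mm long, 12 wide, at x = -128 and +128 mm, top 88 mm above the table) which carry the sliding cover. The two bin bays are centred at y = +82.5 and -82.5 mm; either bin may stand in either bay. The stand's place and yaw vary.
- cover (a joint): the aluminium dust cover that slides on the stand's rails: 0 = squarely over the bay at the stand's +y, 0.165 (end stop) = squarely over the bay at its -y. It always blocks one bay. Underside 88.5 mm, top face 94.5 mm above the table; 270 x 160 mm; slides with about 2 N.
- cover_handle (a point): centre of the round black bar (12 mm thick, 90 mm long along the stand's x) of the cover's handle, above the middle of the cover, 132.5 mm above the table, 38 mm above the cover's top face; it can be pinched from above across the stand's y
- bin_bearing: fixed open blue bin, outside 240 (its x) x 155 (its y) x 80 mm high, walls and floor 4 mm, origin under its centre at table height. A sample pillow-block bearing fixed on a ledge at its +x end (x = 120 to 190 mm) shows what it holds. Both bins are alike but for the sample.
- bin_strut: fixed open blue bin, outside 240 (its x) x 155 (its y) x 80 mm high, walls and floor 4 mm, origin under its centre at table height. A sample strut-channel piece fixed on a ledge at its +x end (x = 120 to 190 mm) shows what it holds. Both bins are alike but for the sample.
- bearing1: pillow-block bearing, grey cast iron: foot 110 (x) x 32 (y) x 13 mm thick, on its middle a round upright housing 52 mm diameter and 28 mm thick (y); overall 56 mm high; origin at mid-height (28 mm above its underside), 0.45 kg. Grip the housing across y. May be absent (None).
- bearing2: pillow-block bearing, grey cast iron: foot 110 (x) x 32 (y) x 13 mm thick, on its middle a round upright housing 52 mm diameter and 28 mm thick (y); overall 56 mm high; origin at mid-height (28 mm above its underside), 0.45 kg. Grip the housing across y. May be absent (None).
- bearing3: pillow-block bearing, grey cast iron: foot 110 (x) x 32 (y) x 13 mm thick, on its middle a round upright housing 52 mm diameter and 28 mm thick (y); overall 56 mm high; origin at mid-height (28 mm above its underside), 0.45 kg. Grip the housing across y. May be absent (None).
- strut1: offcut of steel strut channel, U section open at the top: 100 (x) x 41 (y) x 41 mm high, walls 4 mm; origin at mid-height (20.5 mm above its underside), 0.22 kg. Grip across y. May be absent (None).
- strut2: offcut of steel strut channel, U section open at the top: 100 (x) x 41 (y) x 41 mm high, walls 4 mm; origin at mid-height (20.5 mm above its underside), 0.22 kg. Grip across y. May be absent (None).
- strut3: offcut of steel strut channel, U section open at the top: 100 (x) x 41 (y) x 41 mm high, walls 4 mm; origin at mid-height (20.5 mm above its underside), 0.22 kg. Grip across y. May be absent (None).
- screwdriver: a screwdriver 170 mm long lying between the rows of parts; leave alone; origin under its mid-length
- nut: a big dark hexagon nut, 38 mm across, 16 high, among the parts; leave alone; origin under its centre
- spray_can: a standing spray can, 60 mm diameter, 120 high; leave alone; origin under its centre
- mug: a white mug, 80 mm diameter, 90 high; leave alone; origin under its centre
- tape_roll: a roll of tape lying flat, 90 mm diameter, 48 high; leave alone; origin under its centre
- carton_small: a small carton 80 x 120 x 50 high; leave alone; origin under its centre
- sanding_block: a cork sanding block 65 x 110 x 30 high; leave alone; origin under its centre

How it is judged:
By the outcome, as a careful person would: the job done as asked, in the order asked, and still so for the second after the job is handed in, with the robot touching nothing.
Of bearing1, bearing2, bearing3, strut1, strut2, strut3 only 4 to 6 are there at a start; the rules pass over those that are not, and their reading is None.
At some moment in a run one of bearing1, bearing2, bearing3, strut1, strut2, strut3 may be knocked a few centimetres aside while the robot is not near it.
Once in a run the grip may slacken for a moment while it holds something.
It also fails if it takes over 210 s, if anything falls off the work surface, if the arm or the gripper's body presses on something with over 40 N, if the wrist force passes 120 N, or if a joint passes its speed limit or range.

## Robot

A 6-joint arm with a two-finger parallel gripper is mounted at the origin on the work surface. World frame = base frame: x ahead of the robot, y to its left, z up, the work surface at z = 0. Lengths are in m, angles in rad, forces in N, time in s.
With the tool pointing down it reaches from about 0.3 to 0.775 m from the base axis. Payload 14.6 kg.
Tool frame: the origin (TCP) lies on the centre line of the jaws, within the pads' length; the fingertips stand 19 mm ahead of it and the grasp point (between the pads) is the TCP; z points along the fingers, y is the line along which they close (so a half turn about z gives the same grasp; the last joint's range is limited). The gripper opens to 94 mm and grips with 3 to 60 N. Pads are 16 mm wide; open, the fingers measure 119 mm over their backs; the gripper's body (75 mm by 177 mm) begins 78 mm behind the grasp point.
Start: joints at [-1.353, 0.3, 1.521, -0, 1.321, -0.067], TCP at [0.155, -0.528, 0.224] pointing down, gripper open.
Joint ranges: [-3.03, 3.03], [-0.79, 2.21], [0.23, 2.52], [-1.04, 4.18], [0, 3.07], [-2.55, 2.55]. Speed limits (rad/s): [2.22, 2.22, 2.57, 3.14, 3.14, 3.14].

## Interface

Orientations are given as [roll, pitch, yaw] about the fixed x, y, z axes, in that order (R = Rz(yaw) Ry(pitch) Rx(roll)).
In Python, from station import get_obs, camera, workorder gives the robot as it stands.
- The arm moves only by the tool play_rows, never from a script. Its argument "motion" is a list that holds one entry, the list of rows, each a list of 7 numbers: the shift along the tool's x, y, z as a fraction of full scale, then the turn, a rotation vector about the tool's x, y, z as a fraction of full scale, then the opening, from -1 (shut) to 1 (fully open). In form: [[[x, y, z, ax, ay, az, grip], ...]]. A call has 1 to 10 rows; each row is the pose to reach, as a shift and turn from the pose commanded when the call began, along the tool's axes at that moment, turning the shorter way round; what a row does not reach only later rows make up. Full scale, the value 1, is 0.25 m for a shift and 2 pi rad for a turn. A row lasts 1/10 s, in which the tool goes at most 50 mm and 8.59 degrees, less where a joint would pass 70% of its speed; a pose out of reach is approached as far as the arm can. A call with a number of a shift or a turn outside -1 to 1 is refused whole. A call with a gripper value outside its range is refused whole. The fingers move at their own pace and stop on an object; "grip_force" is the grip in N (left out, the last holds). Time passes only in rows, so rows that repeat a pose let the fingers close. It gives the time, the measured TCP pose, the force, the opening and the grip force at its end, in the units of the state.
- get_obs(): the state, without advancing time (a new reading comes with each control period).
- camera(name): name is "scene" or "top"; returns a dict with "frame" (384x512x3 uint8, red, green, blue), "z_map" (384x512 float32, m along the optical axis (not along the pixel's ray), 0 where there is no reading), "camera_matrix" (3x3 intrinsics, pixels), "D" ([k1, k2, p1, p2, k3] as OpenCV has them; the pictures are not rectified), "T" (4x4, takes a point from camera to world coordinates). Camera axes: x right, y up, looking along -z (the intrinsics and any distortion apply to the point x, -y, -z); pixel columns grow to the right and rows downward; lengths in m; the calibration is good to about 2 mm. A picture is of the moment at which its call begins.
- workorder.hand_in(): hands the job in; it is judged then, once.
The state is a dict: "time_s": time; "qpos": joint angles; "joint_vel": joint speeds; "tau": joint torques, N m; "ee_pos": TCP position; "eef_rot": TCP orientation; "force": force on the tool from outside, world axes, zero at the start; "moment": the same for the moment, N m; "grip_width": finger opening in m; "grip_force": force on a finger pad.
Only numpy, scipy, OpenCV 4.12 (cv2) and the standard library are available. Lean on these libraries where they do the work, as an engineer would, in place of code of your own. Each camera call takes 0.05 s, during which the arm holds its last target. There are 200 camera calls.

## Working session

There is one attempt and no reset: what is moved stays moved. The work goes in short steps, Python scripts to look and compute and a tool call to move; the robot and the scene stay as the last step left them, time stands still between calls to the robot, and variables do not carry over. Pictures are saved under pics/ and viewed, at most 14 in all, crops included, and the job is handed in when it is done.

Besides the shell and the picture viewer there is one more tool, called as name(argument=value, ...) on one line, values as JSON. play_rows: Moves the arm, as the interface text tells. Its arguments: {"type":"object","properties":{"motion":{"type":"array"},"grip_force":{"type":"number"}},"required":["motion"]}

```bash
mkdir -p pics; ls; cat > h.py <<'E'
import numpy as np, cv2
from station import get_obs, camera, workorder
def cloud(c):
    K=c["camera_matrix"];h,w=c["z_map"].shape
    u,v=np.meshgrid(np.arange(w),np.arange(h))
    p=cv2.undistortPoints(np.stack([u,v],-1).reshape(-1,1,2).astype(np.float64),np.array(K,float),np.array(c["D"],float)).reshape(h,w,2)
    z=c["z_map"].astype(float)
    P=np.stack([p[...,0]*z,-p[...,1]*z,-z],-1)
    T=np.array(c["T"]);W=P@T[:3,:3].T+T[:3,3]
    W[z<=0]=np.nan
    return W
E
python3 - <<'E'
from h import *
for n in("top","scene"):
    c=camera(n);cv2.imwrite(f"pics/{n}0.png",c["frame"][...,::-1]);np.savez(f"{n}0.npz",**c)
    W=cloud(c);print(n,np.array(c["T"]).round(3).tolist(),np.nanmin(W,(0,1)),np.nanmax(W,(0,1)))
o=get_obs();print({k:np.round(v,3).tolist() for k,v in o.items()})
E
```

```text
pics
top [[-0.005, 0.995, -0.096, 0.4], [-1.0, -0.004, 0.016, 0.05], [0.016, 0.096, 0.995, 1.634], [0.0, 0.0, 0.0, 1.0]] [-0.4059969  -1.56212218 -0.77948076] [1.50179595 1.45788577 0.69736004]
scene [[0.778, -0.497, 0.384, 1.072], [0.628, 0.603, -0.493, -0.606], [0.013, 0.625, 0.781, 1.139], [0.0, 0.0, 0.0, 1.0]] [-1.55072284 -0.93106178 -0.77445148] [1.49062421 1.6331545  0.67857087]
{'time_s': 0.1, 'qpos': [-1.353, 0.3, 1.522, -0.0, 1.321, -0.067], 'joint_vel': [0.0, -0.0, -0.002, 0.0, -0.0, -0.001], 'tau': [0.002, -53.264, -35.328, 0.071, 0.023, -0.0], 'ee_pos': [0.154, -0.528, 0.224], 'eef_rot': [-3.141, -0.0, 0.285], 'force': [-0.53, -0.929, -0.773], 'moment': [0.049, -0.039, 0.026], 'grip_force': 0.0, 'grip_width': 0.094}
```

View pics/top0.png

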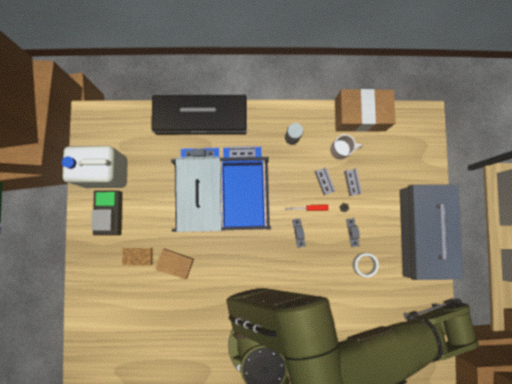

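View pics/scene0.png

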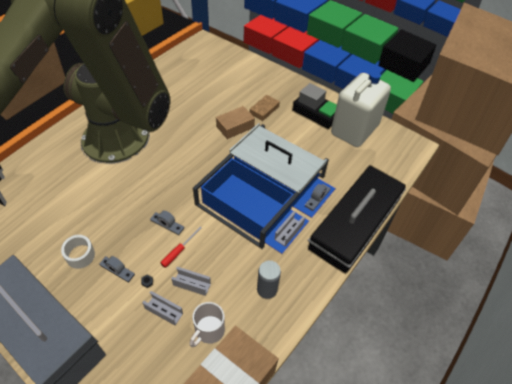

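The four loose parts are at top pixels (325,181) and (352,182) for the struts, and (299,233) and (353,233) for the bearings. The cover is over the left bay, which has the bearing sample at (200,153). The right bay, with the strut sample at (242,153), is open. Next I measure the poses.

```bash
cat >> h.py <<'E'
def blobs(W,zlo,zhi,xr,yr,minn=15):
    m=((W[...,2]>zlo)&(W[...,2]<zhi)&(W[...,0]>xr[0])&(W[...,0]<xr[1])&(W[...,1]>yr[0])&(W[...,1]<yr[1])).astype(np.uint8)
    n,l,s,_=cv2.connectedComponentsWithStats(m,connectivity=8);out=[]
    for i in range(1,n):
        if s[i,4]<minn: continue
        P=W[l==i];r=cv2.minAreaRect(P[:,:2].astype(np.float32)*1000)
        (cx,cy),(a,b),t=r
        if a<b:a,b,t=b,a,t+90
        out.append((s[i,:2]+s[i,2:4]//2,round(cx),round(cy),round(a),round(b),round((t+90)%180-90,1),P[:,2].max().round(3),len(P)))
    return out
E
python3 - <<'E'
from h import *
for n in("top","scene"):
    c=np.load(n+"0.npz");W=cloud(c)
    print(n)
    for b in blobs(W,0.008,0.3,(0.25,0.8),(-0.5,0.6)):print(*b)
    print("cover")
    for b in blobs(W,0.09,0.1,(0.2,0.9),(-0.2,0.5)):print(*b)
    print("handle")
    for b in blobs(W,0.125,0.15,(0.3,0.7),(-0.2,0.5),4):print(*b)
im=np.load("scene0.npz")["frame"][...,::-1]
cv2.imwrite("pics/crop1.png",cv2.resize(im[110:340,60:340],None,fx=2.6,fy=2.6,interpolation=2))
E
```

```text
top
[294 136] 782 -135 74 36 89.8 0.128 231
[346 146] 743 -337 121 81 78.1 0.098 383
[106 167] 659 553 128 94 -0.4 0.24 1577
[221 189] 592 146 368 324 -88.3 0.146 4740
[330 179] 627 -267 98 24 11.1 0.049 96
[353 181] 620 -364 105 56 11.0 0.05 215
[321 182] 616 -239 100 25 17.6 0.049 103
[109 213] 499 563 170 73 -0.2 0.106 1098
[345 207] 518 -326 33 33 -66.9 0.027 67
[306 207] 519 -177 168 24 89.9 0.033 184
[299 232] 424 -146 111 39 7.2 0.065 240
[353 232] 422 -357 109 34 9.6 0.063 256
[137 257] 334 465 110 64 90.0 0.04 534
[174 264] 307 322 121 82 70.9 0.061 765
[365 265] 298 -394 91 89 31.2 0.058 274
cover
[196 194] 564 236 265 177 1.6 0.1 2622
handle
[197 193] 563 228 96 12 1.1 0.146 97
scene
[337 114] 560 550 334 101 -0.0 0.239 3425
[260 171] 476 242 563 447 -89.2 0.144 7996
[317 197] 726 231 117 43 -80.8 0.065 329
[167 222] 422 -150 110 34 8.2 0.061 390
[290 229] 724 66 105 57 -88.2 0.053 421
[181 247] 515 -178 172 28 -88.1 0.033 294
[ 78 251] 300 -396 92 88 -30.4 0.054 626
[117 269] 421 -357 112 33 10.3 0.062 435
[267 279] 782 -131 58 35 90.0 0.125 352
[193 274] 611 -233 99 11 19.5 0.046 226
[147 281] 517 -326 35 32 10.2 0.022 116
[189 286] 621 -259 100 25 20.4 0.045 264
[166 302] 612 -342 99 10 10.9 0.047 191
[159 313] 615 -369 100 22 10.1 0.046 221
[207 325] 754 -330 108 78 -59.1 0.097 912
cover
[277 158] 562 232 270 183 2.7 0.1 2792
[323 165] 695 292 64 3 -84.0 0.1 16
[263 282] 794 -156 25 5 2.9 0.099 19
handle
[279 149] 562 225 101 14 1.0 0.144 124
```

View pics/crop1.png

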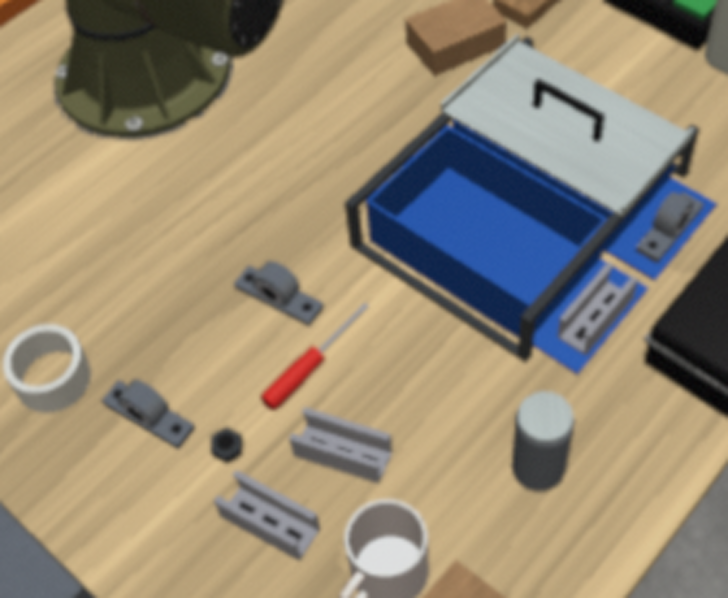

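```bash
cat >> h.py <<'E'
def look(tag):
    cs={n:camera(n) for n in("top","scene")}
    for n,c in cs.items(): np.savez(f"{n}{tag}.npz",**c)
    return [cloud(cs["top"]),cloud(cs["scene"])]
def fit(Ws,cx,cy,R=0.075,zlo=0.012):
    res=[]
    for P in [np.concatenate([W[(W[...,2]>zlo)&(W[...,2]<.07)&(np.hypot(W[...,0]-cx,W[...,1]-cy)<R)] for W in g]) for g in (Ws,Ws[:1],Ws[1:])]:
        (x,y),(a,b),t=cv2.minAreaRect(P[:,:2].astype(np.float32)*1000)
        if a<b:a,b,t=b,a,t+90
        res.append((round(x,1),round(y,1),round(a),round(b),round((t+90)%180-90,1),round(np.percentile(P[:,2],95)*1000)))
    return res
def plan(wps,o=None):
    """wps: (x,y,z,yaw_deg) world targets -> tool fractions from current pose"""
    from scipy.spatial.transform import Rotation as Ro
    o=o or get_obs();R=Ro.from_euler("xyz",o["eef_rot"]);p=np.array(o["ee_pos"])
    for x,y,z,yaw in wps:
        d=R.inv().apply(np.array([x,y,z])-p)/.25
        r=(R.inv()*Ro.from_euler("xyz",[np.pi,0,np.radians(yaw)])).as_rotvec()/(2*np.pi)
        print((x,y,z,yaw),"->",d.round(3).tolist(),r.round(4).tolist())
E
python3 - <<'E'
from h import *
Ws=[cloud(np.load(n+"0.npz")) for n in("top","scene")]
for W in Ws:
    m=(abs(W[...,2])<.02)
    for cx,cy in((.35,-.2),(.5,-.25),(.68,-.1),(.35,.1)):
        q=m&(np.hypot(W[...,0]-cx,W[...,1]-cy)<.03);print("table",cx,cy,np.median(W[q][:,2]).round(4),W[q][:,2].std().round(4))
    q=(W[...,2]>.085)&(W[...,2]<.106)&(abs(W[...,0]-.5)<.04)&(abs(W[...,1]-.23)<.06);print("cover",np.median(W[q][:,2]))
    q=(W[...,2]<.03)&(abs(W[...,0]-.57)<.05)&(abs(W[...,1]-.064)<.03);print("binfloor",np.median(W[q][:,2]))
for n,x,y in(("sA",.620,-.25),("sB",.615,-.36),("bA",.423,-.148),("bB",.421,-.357),("smpS",.724,.066),("smpB",.724,.231)):print(n,fit(Ws,x,y))
E
```

```text
table 0.35 -0.2 0.0001 0.0034
table 0.5 -0.25 0.001 0.0068
table 0.68 -0.1 -0.0003 0.0034
table 0.35 0.1 0.0002 0.0037
cover 0.09464269436408301
binfloor 0.0037981792511155854
table 0.35 -0.2 0.0001 0.0024
table 0.5 -0.25 0.001 0.0058
table 0.68 -0.1 -0.0002 0.0023
table 0.35 0.1 0.0004 0.0027
cover 0.09487327966450898
binfloor 0.004071199862164976
sA [(618.9, -238.2, 109, 65, 20.3, 44), (619.8, -237.6, 107, 65, 19.8, 47), (617.8, -249.3, 99, 45, 20.4, 44)]
sB [(620.0, -357.6, 115, 44, 10.6, 44), (621.6, -357.3, 112, 44, 10.6, 46), (613.8, -358.7, 103, 44, 10.9, 44)]
bA [(421.0, -136.3, 109, 60, 7.6, 56), (420.2, -134.3, 108, 58, 9.6, 58), (422.8, -150.7, 109, 33, 10.1, 56)]
bB [(425.0, -355.6, 102, 90, -31.5, 57), (426.9, -381.9, 109, 82, 10.5, 58), (420.4, -356.6, 110, 32, 10.3, 57)]
smpS [(706.1, 61.6, 136, 93, 89.7, 53), (705.6, 61.2, 135, 92, -89.4, 63), (718.1, 67.6, 125, 68, -89.3, 47)]
smpB [(728.9, 233.7, 132, 98, -88.4, 60), (744.2, 235.2, 131, 65, -84.0, 61), (711.7, 230.9, 123, 63, -88.4, 60)]
```

```bash
python3 -c "
from h import *
plan([(.36,-.37,.22,20),(.4,-.33,.2,20)])"
```

```text
(0.36, -0.37, 0.22, 20) -> [0.966, -0.374, 0.016] [-0.0002, -0.0, -0.0102]
(0.4, -0.33, 0.2, 20) -> [1.165, -0.483, 0.096] [-0.0002, -0.0, -0.0102]
```

play_rows(motion=[[[0.2, -0.08, 0, 0, 0, -0.01, 1], [0.4, -0.16, 0, 0, 0, -0.01, 1], [0.6, -0.24, 0, 0, 0, -0.01, 1], [0.8, -0.32, 0, 0, 0, -0.01, 1], [0.966, -0.374, 0.016, 0, 0, -0.01, 1], [0.966, -0.374, 0.016, 0, 0, -0.01, 1]]])

```text
time_s: 0.7
ee_pos: [0.3629, -0.3674, 0.22]
eef_rot: [-3.141, -0.0, 0.352]
force: [0.2, 0.1, -0.5]
grip_width: 0.0939
grip_force: 0.0
```

```bash
python3 -c "
from h import *
plan([(.55,-.275,.12,20.3),(.615,-.249,.1,20.3),(.616,-.249,.026,20.3)])
Ws=look('1')
for b in blobs(Ws[0],.01,.08,(.2,.75),(-.6,-.05)):print(*b)
"
```

```text
(0.55, -0.275, 0.12, 20.3) -> [0.83, -0.089, 0.4] [-0.0001, -0.0, -0.0004]
(0.615, -0.249, 0.1, 20.3) -> [1.11, -0.097, 0.48] [-0.0001, -0.0, -0.0004]
(0.616, -0.249, 0.026, 20.3) -> [1.113, -0.095, 0.776] [-0.0001, -0.0, -0.0004]
[340 152] 722 -302 71 23 60.0 0.08 93
[351 149] 739 -350 21 10 -38.7 0.076 23
[329 178] 631 -266 107 17 20.8 0.051 83
[321 182] 616 -238 100 22 17.6 0.049 99
[349 182] 614 -347 100 21 10.5 0.051 112
[358 181] 618 -376 98 9 11.0 0.051 87
[404 210] 503 -545 174 8 -0.0 0.08 301
[345 207] 518 -326 34 32 -81.9 0.024 60
[307 207] 519 -179 165 24 89.8 0.034 179
[299 233] 422 -148 108 32 10.2 0.061 221
[353 232] 422 -355 109 33 8.8 0.063 243
[355 263] 305 -353 31 5 -17.1 0.049 17
```

play_rows(motion=[[[0.2, -0.02, 0.1, 0, 0, 0, 1], [0.4, -0.04, 0.2, 0, 0, 0, 1], [0.6, -0.07, 0.3, 0, 0, 0, 1], [0.8, -0.09, 0.4, 0, 0, 0, 1], [0.98, -0.095, 0.4, 0, 0, 0, 1], [0.98, -0.095, 0.4, 0, 0, 0, 1], [0.98, -0.095, 0.4, 0, 0, 0, 1]]])

```text
time_s: 1.5
ee_pos: [0.5827, -0.2647, 0.1191]
eef_rot: [-3.141, 0.001, 0.348]
force: [-0.5, -0.3, -0.3]
grip_width: 0.0943
grip_force: 0.0
```

```bash
python3 -c "
from h import *
plan([(.617,-.249,.1,20.3),(.617,-.249,.026,20.3),(.617,-.249,.18,20.3)])"
```

```text
(0.617, -0.249, 0.1, 20.3) -> [0.15, -0.012, 0.076] [-0.0002, 0.0002, -0.0009]
(0.617, -0.249, 0.026, 20.3) -> [0.151, -0.012, 0.372] [-0.0002, 0.0002, -0.0009]
(0.617, -0.249, 0.18, 20.3) -> [0.15, -0.012, -0.244] [-0.0002, 0.0002, -0.0009]
```

play_rows(motion=[[[0.15, -0.012, 0, 0, 0, 0, 1], [0.15, -0.012, 0.15, 0, 0, 0, 1], [0.15, -0.012, 0.3, 0, 0, 0, 1], [0.15, -0.012, 0.36, 0, 0, 0, 1], [0.15, -0.012, 0.36, 0, 0, 0, 1], [0.15, -0.012, 0.36, 0, 0, 0, -1], [0.15, -0.012, 0.36, 0, 0, 0, -1], [0.15, -0.012, 0.36, 0, 0, 0, -1], [0.15, -0.012, 0.36, 0, 0, 0, -1], [0.15, -0.012, 0.36, 0, 0, 0, -1]]], grip_force=35)

```text
time_s: 2.5
ee_pos: [0.6167, -0.2489, 0.031]
eef_rot: [3.141, -0.0, 0.348]
force: [0.5, -0.1, -0.2]
grip_width: 0.0573
grip_force: 0.0
```

play_rows(motion=[[[0, 0, 0, 0, 0, 0, -1], [0, 0, 0, 0, 0, 0, -1], [0, 0, 0, 0, 0, 0, -1], [0, 0, 0, 0, 0, 0, -1], [0, 0, -0.1, 0, 0, 0, -1], [0, 0, -0.25, 0, 0, 0, -1], [0, 0, -0.4, 0, 0, 0, -1], [0, 0, -0.55, 0, 0, 0, -1], [0, 0, -0.55, 0, 0, 0, -1]]], grip_force=35)

```text
time_s: 3.4
ee_pos: [0.6181, -0.2495, 0.1736]
eef_rot: [3.136, -0.006, 0.348]
force: [0.3, -0.1, -1.9]
grip_width: 0.0406
grip_force: 35.0
```

```bash
python3 -c "
from h import *
o=get_obs();print(o['grip_width'],o['grip_force'],o['force'])
plan([(.6,-.04,.165,1.5),(.565-.055,.064,.165,1.5),(.51,.064,.04,1.5)])"
```

```text
0.04058582006173315 34.99812126159668 [ 0.31578672 -0.05057047 -1.85634756]
(0.6, -0.04, 0.165, 1.5) -> [0.217, -0.813, 0.031] [0.0008, -0.0011, 0.0512]
(0.5099999999999999, 0.064, 0.165, 1.5) -> [0.021, -1.327, 0.027] [0.0008, -0.0011, 0.0512]
(0.51, 0.064, 0.04, 1.5) -> [0.018, -1.329, 0.527] [0.0008, -0.0011, 0.0512]
```

play_rows(motion=[[[0.05, -0.15, 0, 0, 0, 0.012, -1], [0.1, -0.3, 0.02, 0, 0, 0.025, -1], [0.15, -0.45, 0.03, 0, 0, 0.035, -1], [0.2, -0.6, 0.03, 0, 0, 0.05, -1], [0.2, -0.75, 0.03, 0, 0, 0.0512, -1], [0.2, -0.85, 0.03, 0, 0, 0.0512, -1], [0.2, -0.85, 0.03, 0, 0, 0.0512, -1]]])

```text
time_s: 4.1
ee_pos: [0.59, -0.0293, 0.1594]
eef_rot: [-3.141, 0.002, 0.029]
force: [-0.2, -0.8, -2.1]
grip_width: 0.0407
grip_force: 35.0
```

```bash
python3 -c "
from h import *
for n in('top','scene'):
    c=np.load(n+'0.npz');W=cloud(c);f=c['frame'].astype(int)
    blue=(f[...,2]>f[...,0]+40)
    q=blue&(abs(W[...,2]-.004)<.007)&(abs(W[...,0]-.565)<.14)&(abs(W[...,1]-.06)<.1)
    P=W[q];print(n,len(P),np.percentile(P[:,0],[1,99]),np.percentile(P[:,1],[1,99]),cv2.minAreaRect((P[:,:2]*1000).astype(np.float32)))
    q=blue&(abs(W[...,2]-.078)<.006)&(abs(W[...,0]-.565)<.14)&(abs(W[...,1]-.06)<.1)
    P=W[q];print('rim',len(P),np.percentile(P[:,0],[1,99]),np.percentile(P[:,1],[1,99]))
    q=(W[...,2]>.128)&(W[...,2]<.15)&(abs(W[...,0]-.563)<.08)&(abs(W[...,1]-.23)<.04)
    P=W[q];print('handle',P.mean(0),np.percentile(P,[3,97],axis=0).round(3).tolist(),np.degrees(np.polyfit(P[:,0],P[:,1],1)[0]))
plan([(.51,.063,.165,1.3),(.51,.063,.04,1.3)])
o=get_obs();print(o['grip_width'],o['ee_pos'])
"
```

```text
top 2105 [0.45572463 0.68412501] [-0.0090053   0.13718349] ((578.5137939453125, 64.5491943359375), (249.12448120117188, 147.67227172851562), 1.3368189334869385)
rim 218 [0.44528878 0.69107657] [-0.01366208  0.14086988]
handle [0.56530356 0.2267447  0.13755328] [[0.518, 0.222, 0.131], [0.608, 0.234, 0.143]] 1.903456311818321
scene 1931 [0.4489732  0.70059924] [-0.00522243  0.13974732] ((577.6548461914062, 69.72420501708984), (261.6389465332031, 170.12660217285156), 2.381378412246704)
rim 642 [0.4438025 0.6848333] [-0.01692366  0.15543206]
handle [0.56395978 0.22438506 0.13611711] [[0.516, 0.219, 0.129], [0.611, 0.231, 0.142]] 1.695118283744041
(0.51, 0.063, 0.165, 1.3) -> [-0.309, -0.378, -0.022] [-0.0001, 0.0003, 0.001]
(0.51, 0.063, 0.04, 1.3) -> [-0.308, -0.378, 0.478] [-0.0001, 0.0003, 0.001]
0.04066057226670836 [ 0.58998334 -0.02928066  0.15936122]
```

play_rows(motion=[[[-0.15, -0.19, -0.02, 0, 0, 0, -1], [-0.3, -0.378, -0.02, 0, 0, 0, -1], [-0.3, -0.378, -0.02, 0, 0, 0, -1], [-0.3, -0.378, 0.13, 0, 0, 0, -1], [-0.3, -0.378, 0.28, 0, 0, 0, -1], [-0.3, -0.378, 0.4, 0, 0, 0, -1], [-0.3, -0.378, 0.45, 0, 0, 0, -1], [-0.3, -0.378, 0.48, 0, 0, 0, -1], [-0.3, -0.378, 0.48, 0, 0, 0, -1]]])

```text
time_s: 5.0
ee_pos: [0.5138, 0.0602, 0.0403]
eef_rot: [3.142, 0.001, 0.026]
force: [0.8, -0.1, -1.7]
grip_width: 0.0412
grip_force: 35.0
```

```bash
python3 -c "
from h import *
Ws=look('2')
f=[np.load(n+'2.npz')['frame'][...,::-1] for n in('top','scene')]
a=cv2.resize(f[1][120:260,180:340],(640,560));cv2.imwrite('pics/b2.png',a)
o=get_obs();print(o['grip_width'],o['ee_pos'],o['force'])
"
```

```text
0.04073314924494735 [0.51440653 0.06039283 0.04149817] [ 0.58192361 -0.56063265 -2.04222472]
```

View pics/b2.png

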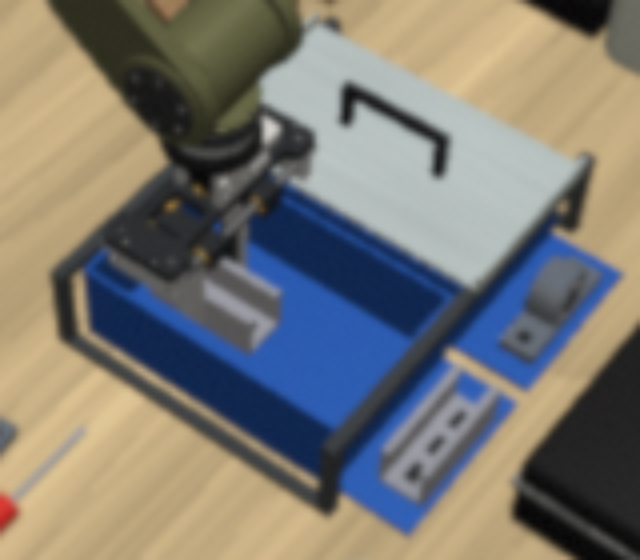

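The strut is inside the open bin, level and just above the floor, at crop pixels (100–280, 240–350). I'll lower it slightly and release.

play_rows(motion=[[[0, 0.01, 0.015, 0, 0, 0, -1], [0, 0.01, 0.018, 0, 0, 0, 0.35], [0, 0.01, 0.018, 0, 0, 0, 0.35], [0, 0.01, 0.018, 0, 0, 0, 0.35], [0, 0.01, 0.018, 0, 0, 0, 0.35], [0, 0, -0.1, 0, 0, 0, 0.35], [0, 0, -0.25, 0, 0, 0, 0.35], [0, 0, -0.4, 0, 0, 0, 0.35], [0, 0, -0.5, 0, 0, 0, 0.35], [0, 0, -0.5, 0, 0, 0, 0.35]]])

```text
time_s: 6.1
ee_pos: [0.5151, 0.0606, 0.1691]
eef_rot: [-3.141, -0.006, 0.026]
force: [0.1, 0.3, 0.7]
grip_width: 0.0632
grip_force: 0.0
```

```bash
python3 -c "
from h import *
o=get_obs();print(o['grip_width'],o['ee_pos'])
plan([(.58,-.15,.17,10.9),(.614,-.18,.17,10.9)])"
```

```text
0.06324032196037997 [0.51509375 0.06061018 0.16906185]
(0.58, -0.15, 0.17, 10.9) -> [0.238, 0.849, -0.002] [0.0001, -0.001, -0.0261]
(0.614, -0.18, 0.17, 10.9) -> [0.37, 0.972, -0.002] [0.0001, -0.001, -0.0261]
```

play_rows(motion=[[[0.05, 0.17, 0, 0, 0, 0, 1], [0.1, 0.34, 0, 0, 0, -0.01, 1], [0.15, 0.5, 0, 0, 0, -0.02, 1], [0.22, 0.67, 0, 0, 0, -0.026, 1], [0.3, 0.84, 0, 0, 0, -0.026, 1], [0.37, 0.972, 0, 0, 0, -0.026, 1], [0.37, 0.972, 0, 0, 0, -0.026, 1]]])

```text
time_s: 6.8
ee_pos: [0.6129, -0.1836, 0.1635]
eef_rot: [-3.141, 0.001, 0.186]
force: [-0.1, 0.5, -0.4]
grip_width: 0.0942
grip_force: 0.0
```

```bash
python3 -c "
from h import *
Ws=look('3')
print(fit(Ws,.614,-.359)[2],fit(Ws,.422,-.15)[2],fit(Ws,.4205,-.3565)[2])
for b in blobs(Ws[1],.01,.08,(.2,.75),(-.6,-.05)):print(*b)
plan([(.614,-.359,.17,10.9),(.614,-.359,.027,10.9)])"
```

```text
Traceback (most recent call last):
  File "h.py", line 31, in fit
    res.append((round(x,1),round(y,1),round(a),round(b),round((t+90)%180-90,1),round(np.percentile(P[:,2],95)*1000)))
                                                                                     ~~~~~~~~~~~~~^^^^^^^^^^^
IndexError: index -1 is out of bounds for axis 0 with size 0
```

```bash
python3 -c "
from h import *
Ws=[cloud(np.load(n+'3.npz')) for n in('top','scene')]
for W in Ws:
  print()
  for b in blobs(W,.01,.08,(.2,.75),(-.6,-.05)):print(*b)
print(fit(Ws,.614,-.359)[2])
plan([(.614,-.359,.17,10.9),(.614,-.359,.027,10.9)])"
```

```text
[352 149] 738 -352 21 3 -15.6 0.08 19
[339 151] 722 -302 68 20 57.5 0.079 55
[358 181] 618 -374 98 17 10.0 0.049 91
[350 183] 610 -347 91 19 11.8 0.049 88
[404 232] 420 -546 338 10 -0.2 0.08 591
[345 207] 518 -326 34 32 -87.1 0.026 67
[354 232] 423 -363 109 46 10.1 0.061 242
[365 265] 298 -396 90 89 78.9 0.057 268

[163 219] 408 -153 81 33 7.6 0.06 268
[ 78 251] 299 -398 91 89 15.1 0.054 607
[172 256] 517 -220 89 30 -87.8 0.031 239
[117 269] 421 -357 112 33 9.6 0.06 410
[147 280] 517 -327 33 32 7.8 0.022 106
[166 302] 612 -342 99 10 10.2 0.049 185
[158 313] 616 -375 102 9 10.8 0.046 206
[207 315] 723 -306 67 26 63.4 0.079 279
[194 335] 744 -368 48 18 -62.6 0.08 47
[197 339] 747 -367 27 12 -69.4 0.05 30
[ 95 357] 589 -572 54 9 -84.7 0.08 246
(613.4, -359.0, 103, 43, 10.2, 44)
(0.614, -0.359, 0.17, 10.9) -> [-0.126, 0.704, -0.025] [-0.0002, 0.0003, -0.0003]
(0.614, -0.359, 0.027, 10.9) -> [-0.125, 0.705, 0.547] [-0.0002, 0.0003, -0.0003]
```

play_rows(motion=[[[-0.03, 0.17, 0, 0, 0, 0, 1], [-0.06, 0.35, 0, 0, 0, 0, 1], [-0.1, 0.55, 0, 0, 0, 0, 1], [-0.125, 0.705, 0, 0, 0, 0, 1], [-0.125, 0.705, 0.1, 0, 0, 0, 1], [-0.125, 0.705, 0.28, 0, 0, 0, 1], [-0.125, 0.705, 0.45, 0, 0, 0, 1], [-0.125, 0.705, 0.54, 0, 0, 0, 1], [-0.125, 0.705, 0.54, 0, 0, 0, 0.5], [-0.125, 0.705, 0.54, 0, 0, 0, -1]]])

```text
time_s: 7.9
ee_pos: [0.6154, -0.3582, 0.0315]
eef_rot: [3.141, -0.0, 0.19]
force: [0.4, -0.5, 1.1]
grip_width: 0.0816
grip_force: 0.0
```

play_rows(motion=[[[0, 0, 0, 0, 0, 0, -1], [0, 0, 0, 0, 0, 0, -1], [0, 0, 0, 0, 0, 0, -1], [0, 0, 0, 0, 0, 0, -1], [0, 0, 0, 0, 0, 0, -1], [0, 0, 0, 0, 0, 0, -1], [0, 0, 0, 0, 0, 0, -1], [0, 0, 0, 0, 0, 0, -1], [0, 0, 0, 0, 0, 0, -1]]], grip_force=35)

```text
time_s: 8.8
ee_pos: [0.615, -0.359, 0.0307]
eef_rot: [3.142, -0.0, 0.189]
force: [-1.2, 0.5, 4.6]
grip_width: 0.0406
grip_force: 35.0
```

play_rows(motion=[[[0, 0, -0.1, 0, 0, 0, -1], [0, 0, -0.28, 0, 0, 0, -1], [0, 0, -0.46, 0, 0, 0, -1], [0, 0, -0.55, 0, 0, 0, -1], [0.03, -0.18, -0.55, 0, 0, 0.012, -1], [0.06, -0.36, -0.55, 0, 0, 0.025, -1], [0.08, -0.54, -0.55, 0, 0, 0.025, -1], [0.1, -0.74, -0.55, 0, 0, 0.025, -1], [0.114, -0.91, -0.55, 0, 0, 0.025, -1], [0.114, -0.91, -0.55, 0, 0, 0.025, -1]]])

```text
time_s: 9.8
ee_pos: [0.5998, -0.1256, 0.1678]
eef_rot: [-3.141, 0.001, 0.037]
force: [-0.1, 0.0, -2.5]
grip_width: 0.0408
grip_force: 35.0
```

```bash
python3 -c "
from h import *
o=get_obs();print(o['grip_width'],o['ee_pos'])
W=look('4')[0]
q=(W[...,2]>.02)&(W[...,2]<.06)&(abs(W[...,0]-.52)<.06)&(abs(W[...,1]-.062)<.045)
P=W[q];print(cv2.minAreaRect((P[:,:2]*1000).astype(np.float32)),np.percentile(P,[2,50,98],axis=0))
plan([(.625,.063,.165,1.5),(.625,.063,.037,1.5)])"
```

```text
0.04078264369202626 [ 0.59978597 -0.12562376  0.16783623]
((517.968017578125, 56.9989013671875), (99.9076156616211, 40.50069808959961), 2.4439337253570557) [[0.46920136 0.03736605 0.0369973 ]
 [0.51786049 0.04484443 0.04560243]
 [0.56646846 0.07858605 0.05131923]]
(0.625, 0.063, 0.165, 1.5) -> [0.125, -0.767, 0.011] [0.0, 0.0, 0.0012]
(0.625, 0.063, 0.037, 1.5) -> [0.125, -0.767, 0.523] [0.0, 0.0, 0.0012]
```

play_rows(motion=[[[0.05, -0.18, 0, 0, 0, 0, -1], [0.09, -0.36, 0, 0, 0, 0, -1], [0.133, -0.56, 0, 0, 0, 0, -1], [0.133, -0.767, 0, 0, 0, 0, -1], [0.133, -0.767, 0.05, 0, 0, 0, -1], [0.133, -0.767, 0.2, 0, 0, 0, -1], [0.133, -0.767, 0.36, 0, 0, 0, -1], [0.133, -0.767, 0.46, 0, 0, 0, -1], [0.133, -0.767, 0.5, 0, 0, 0, -1], [0.133, -0.767, 0.5, 0, 0, 0, -1]]])

```text
time_s: 10.9
ee_pos: [0.627, 0.0613, 0.0417]
eef_rot: [3.141, 0.002, 0.031]
force: [-0.5, 0.5, -0.7]
grip_width: 0.0409
grip_force: 35.0
```

```bash
python3 -c "
from h import *
Ws=look('5')
o=get_obs();print(o['grip_width'],o['ee_pos'],o['force'])
f=np.load('scene5.npz')['frame'][...,::-1]
cv2.imwrite('pics/b5.png',cv2.resize(f[120:260,180:340],(640,560)))
"
```

```text
0.040669298567513036 [0.62806615 0.06184391 0.04422718] [ 0.3433055   0.70915214 -1.36718346]
```

View pics/b5.png

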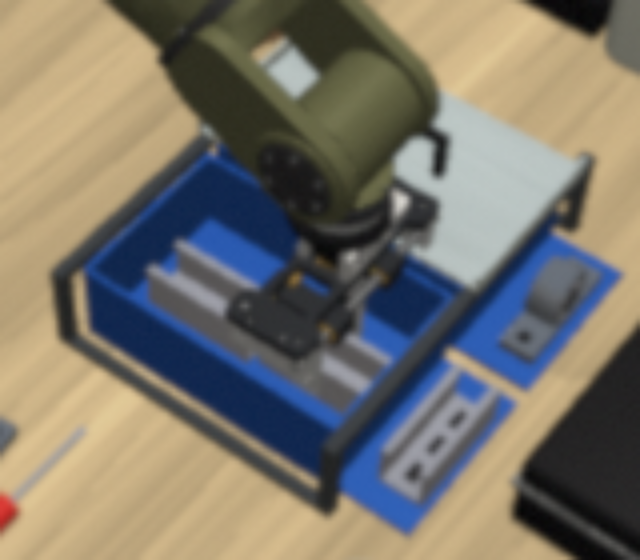

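The second strut hangs just above the floor, end to end with the first, at crop pixels (260–390, 310–400). I'll release it.

play_rows(motion=[[[0, 0, 0.02, 0, 0, 0, -1], [0, 0, 0.034, 0, 0, 0, -1], [0, 0, 0.034, 0, 0, 0, 0.35], [0, 0, 0.034, 0, 0, 0, 0.35], [0, 0, 0.034, 0, 0, 0, 0.35], [0, 0, 0.034, 0, 0, 0, 0.35], [0, 0, -0.1, 0, 0, 0, 0.35], [0, 0, -0.25, 0, 0, 0, 0.35], [0, 0, -0.42, 0, 0, 0, 0.2], [0, 0, -0.53, 0, 0, 0, 0.2]]])

```text
time_s: 12.0
ee_pos: [0.6277, 0.0626, 0.1789]
eef_rot: [-3.142, -0.003, 0.032]
force: [-0.9, 0.6, 0.6]
grip_width: 0.0566
grip_force: 0.0
```

```bash
python3 -c "
from h import *
Ws=look('6')
o=get_obs();print(o['grip_width'],o['ee_pos'])
plan([(.5635,.226,.18,1.8),(.5635,.226,.131,1.8),(.5687,.061,.131,1.8)])
W=Ws[0];q=(W[...,2]>.02)&(W[...,2]<.07)&(abs(W[...,0]-.568)<.11)&(abs(W[...,1]-.062)<.045)
P=W[q];print(cv2.minAreaRect((P[:,:2]*1000).astype(np.float32)),np.percentile(P,[2,50,98],axis=0))
"
```

```text
0.05632687350407865 [0.62870031 0.06260638 0.18029576]
(0.5635, 0.226, 0.18, 1.8) -> [-0.24, -0.662, -0.001] [-0.0, -0.0012, 0.0001]
(0.5635, 0.226, 0.131, 1.8) -> [-0.241, -0.662, 0.195] [-0.0, -0.0012, 0.0001]
(0.5687, 0.061, 0.131, 1.8) -> [-0.242, -0.001, 0.195] [-0.0, -0.0012, 0.0001]
((628.1831665039062, 63.45087432861328), (7.873364448547363, 37.90470886230469), 0.14797773957252502) [[0.62432621 0.04449752 0.03844582]
 [0.62772791 0.07847543 0.04299672]
 [0.63214509 0.08237974 0.05302861]]
```

play_rows(motion=[[[-0.05, -0.15, 0, 0, 0, 0, 0.2], [-0.11, -0.3, 0, 0, 0, 0, 0.2], [-0.17, -0.46, 0, 0, 0, 0, 0.2], [-0.24, -0.6, 0, 0, 0, 0, 0.2], [-0.24, -0.662, 0, 0, 0, 0, 0.2], [-0.24, -0.662, 0.05, 0, 0, 0, 0.2], [-0.24, -0.662, 0.15, 0, 0, 0, 0.2], [-0.24, -0.662, 0.192, 0, 0, 0, 0.2], [-0.24, -0.662, 0.192, 0, 0, 0, -0.5], [-0.24, -0.662, 0.192, 0, 0, 0, -1]]], grip_force=20)

```text
time_s: 13.1
ee_pos: [0.5624, 0.2252, 0.1277]
eef_rot: [3.142, -0.0, 0.031]
force: [-1.1, -0.5, 0.5]
grip_width: 0.0442
grip_force: 0.0
```

play_rows(motion=[[[0, 0, 0, 0, 0, 0, -1], [0, 0, 0, 0, 0, 0, -1], [0, 0, 0, 0, 0, 0, -1], [0, 0, 0, 0, 0, 0, -1], [0, 0, 0, 0, 0, 0, -1], [0, 0, 0, 0, 0, 0, -1]]])

```text
time_s: 13.7
ee_pos: [0.562, 0.2261, 0.1278]
eef_rot: [-3.141, -0.001, 0.032]
force: [-1.1, 0.5, 3.0]
grip_width: 0.0114
grip_force: 20.0
```

```bash
python3 -c "
from h import *
o=get_obs();print(o['grip_width'],o['ee_pos'],o['force'],o['grip_force'],o['eef_rot'])
x,y,z=o['ee_pos'];plan([(x+.0052,y-.165,z,1.8)])
"
```

```text
0.011416978018336648 [0.56199758 0.22611422 0.12779753] [-1.10125592  0.50980716  3.02376757] 19.999416768550873 [-3.14133393e+00 -5.26103203e-04  3.23079226e-02]
(np.float64(0.5671975842115138), np.float64(0.06111422214398596), np.float64(0.12779753238381636), 1.8) -> [-0.001, 0.66, -0.0] [-0.0, -0.0001, 0.0001]
```

play_rows(motion=[[[0, 0.04, 0, 0, 0, 0, -1], [0, 0.12, 0, 0, 0, 0, -1], [0, 0.22, 0, 0, 0, 0, -1], [0, 0.32, 0, 0, 0, 0, -1], [0, 0.42, 0, 0, 0, 0, -1], [0, 0.52, 0, 0, 0, 0, -1], [0, 0.59, 0, 0, 0, 0, -1], [0, 0.64, 0, 0, 0, 0, -1], [0, 0.66, 0, 0, 0, 0, -1], [0, 0.66, 0, 0, 0, 0, -1]]])

```text
time_s: 14.7
ee_pos: [0.5657, 0.0639, 0.1276]
eef_rot: [-3.135, 0.003, 0.032]
force: [-11.8, 26.7, 9.1]
grip_width: 0.0115
grip_force: 19.9
```

play_rows(motion=[[[0, 0, 0, 0, 0, 0, -1], [0, 0, 0, 0, 0, 0, -0.5], [0, 0, 0, 0, 0, 0, -0.3], [0, 0, 0, 0, 0, 0, -0.2], [0, 0, -0.08, 0, 0, 0, -0.2], [0, 0, -0.22, 0, 0, 0, -0.2], [0, 0, -0.3, 0, 0, 0, 0], [0, 0, -0.3, 0, 0, 0, 0]]])

```text
time_s: 15.5
ee_pos: [0.5682, 0.0606, 0.2052]
eef_rot: [3.141, -0.005, 0.032]
force: [-0.1, -0.0, -0.6]
grip_width: 0.0466
grip_force: 0.0
```

```bash
python3 -c "
from h import *
o=get_obs();print(o['grip_width'],o['ee_pos'],o['force'])
plan([(.43,-.01,.2,10),(.422,-.1505,.13,10)])
"
```

```text
0.046640745485497404 [0.56822472 0.06057905 0.20524511] [-0.11483675 -0.02448979 -0.59819029]
(0.43, -0.01, 0.2, 10) -> [-0.562, 0.265, 0.018] [0.0001, -0.0008, -0.0227]
(0.422, -0.1505, 0.13, 10) -> [-0.613, 0.825, 0.298] [0.0001, -0.0008, -0.0227]
```

play_rows(motion=[[[-0.1, 0.1, 0, 0, 0, 0, 1], [-0.25, 0.2, 0, 0, 0, -0.01, 1], [-0.4, 0.3, 0, 0, 0, -0.0227, 1], [-0.55, 0.4, 0, 0, 0, -0.0227, 1], [-0.55, 0.4, 0, 0, 0, -0.0227, 1]]])

```text
time_s: 16.0
ee_pos: [0.4298, -0.0452, 0.2015]
eef_rot: [-3.142, 0.002, 0.172]
force: [0.5, 0.6, -0.6]
grip_width: 0.0837
grip_force: 0.0
```

```bash
python3 -c "
from h import *
Ws=look('7')
f=np.load('scene7.npz')['frame'][...,::-1];g=np.load('top7.npz')['frame'][...,::-1]
cv2.imwrite('pics/b7.png',np.vstack([cv2.resize(f[90:330,50:370],(400,300)),cv2.resize(g[120:300,160:400],(400,300))]))
for W in Ws:
  print()
  for b in blobs(W,.01,.08,(.2,.72),(-.6,-.05)):print(*b)
plan([(.422,-.1505,.13,10),(.422,-.1505,.037,10)])
"
```

```text
[341 156] 712 -312 47 8 80.8 0.079 50
[404 232] 421 -546 337 9 -0.3 0.08 587
[345 207] 518 -326 35 31 -87.1 0.03 58
[306 207] 519 -177 169 24 89.5 0.034 184
[353 232] 422 -356 109 33 10.8 0.064 248
[303 241] 391 -163 42 15 2.1 0.055 34
[365 265] 298 -395 91 89 69.0 0.056 274

[167 222] 422 -150 110 34 8.4 0.058 360
[181 247] 519 -179 169 28 89.3 0.032 293
[ 78 251] 301 -397 91 89 -33.2 0.054 611
[117 269] 421 -357 111 34 9.1 0.062 415
[147 280] 518 -326 35 31 -47.3 0.022 110
[201 314] 714 -316 51 11 -89.9 0.079 154
[ 94 357] 588 -572 54 8 -87.4 0.08 249
(0.422, -0.1505, 0.13, 10) -> [-0.116, 0.413, 0.289] [0.0, -0.0, -0.0002]
(0.422, -0.1505, 0.037, 10) -> [-0.116, 0.413, 0.661] [0.0, -0.0, -0.0002]
```

View pics/b7.png

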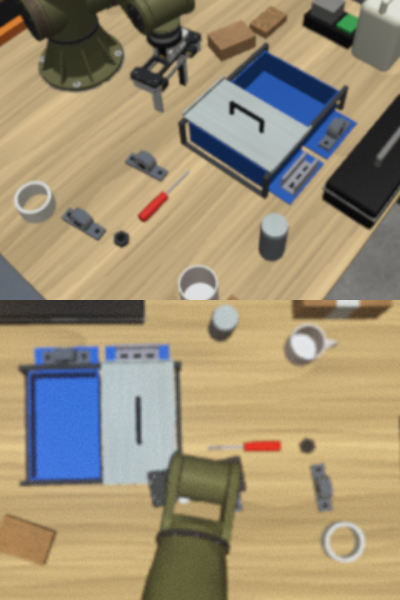

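The cover is over the strut bay (upper crop, around 250,110), and the bearing bin is open. The bearings have not moved. Next I grasp bearing A.

play_rows(motion=[[[-0.05, 0.2, 0.05, 0, 0, 0, 1], [-0.116, 0.413, 0.15, 0, 0, 0, 1], [-0.116, 0.413, 0.28, 0, 0, 0, 1], [-0.116, 0.413, 0.4, 0, 0, 0, 1], [-0.116, 0.413, 0.55, 0, 0, 0, 1], [-0.116, 0.413, 0.64, 0, 0, 0, 1], [-0.116, 0.413, 0.655, 0, 0, 0, 0.4], [-0.116, 0.413, 0.655, 0, 0, 0, -0.4], [-0.116, 0.413, 0.655, 0, 0, 0, -1], [-0.116, 0.413, 0.655, 0, 0, 0, -1]]], grip_force=50)

```text
time_s: 17.1
ee_pos: [0.4232, -0.1502, 0.0398]
eef_rot: [3.14, -0.002, 0.175]
force: [0.4, -0.9, 0.5]
grip_width: 0.0653
grip_force: 0.0
```

play_rows(motion=[[[0, 0, 0, 0, 0, 0, -1], [0, 0, 0, 0, 0, 0, -1], [0, 0, 0, 0, 0, 0, -1], [0, 0, 0, 0, 0, 0, -1], [0, 0, 0, 0, 0, 0, -1], [0, 0, 0, 0, 0, 0, -1], [0, 0, 0, 0, 0, 0, -1], [0, 0, 0, 0, 0, 0, -1], [0, 0, 0, 0, 0, 0, -1]]])

```text
time_s: 18.0
ee_pos: [0.4223, -0.1498, 0.0388]
eef_rot: [-3.141, 0.0, 0.175]
force: [-1.0, 5.3, 6.0]
grip_width: 0.028
grip_force: 50.0
```

play_rows(motion=[[[0, 0, -0.1, 0, 0, 0, -1], [0, 0, -0.28, 0, 0, 0, -1], [0, 0, -0.46, 0, 0, 0, -1], [0, -0.02, -0.6, 0, 0, 0, -1], [0.1, -0.15, -0.72, 0, 0, 0.01, -1], [0.2, -0.3, -0.72, 0, 0, 0.0227, -1], [0.32, -0.46, -0.72, 0, 0, 0.0227, -1], [0.45, -0.62, -0.72, 0, 0, 0.0227, -1], [0.55, -0.8, -0.72, 0, 0, 0.0227, -1], [0.6, -0.9, -0.72, 0, 0, 0.0227, -1]]])

```text
time_s: 19.0
ee_pos: [0.5313, 0.1004, 0.2177]
eef_rot: [3.141, 0.001, 0.034]
force: [0.7, -1.1, -4.7]
grip_width: 0.0275
grip_force: 50.0
```

```bash
python3 -c "
from h import *
o=get_obs();print(o['grip_width'],o['ee_pos'],o['force'])
plan([(.562,.261,.21,1.8),(.562,.261,.05,1.8)])
c=np.load('top7.npz');W=cloud(c);f=c['frame'].astype(int)
q=(f[...,2]>f[...,0]+40)&(abs(W[...,2]-.004)<.007)&(abs(W[...,0]-.565)<.13)&(abs(W[...,1]-.23)<.085)
P=W[q];print(np.percentile(P[:,0],[1,99]),np.percentile(P[:,1],[1,99]))
"
```

```text
0.02753677598158816 [0.53134616 0.10044901 0.21769501] [ 0.7176851  -1.06172707 -4.66416409]
(0.562, 0.261, 0.21, 1.8) -> [0.144, -0.638, 0.031] [0.0, 0.0002, 0.0004]
(0.562, 0.261, 0.05, 1.8) -> [0.145, -0.638, 0.671] [0.0, 0.0002, 0.0004]
[0.45233186 0.67825911] [0.16028766 0.30348898]
```

play_rows(motion=[[[0.05, -0.15, 0, 0, 0, 0, -1], [0.1, -0.33, 0, 0, 0, 0, -1], [0.14, -0.5, 0, 0, 0, 0, -1], [0.148, -0.638, 0.05, 0, 0, 0, -1], [0.148, -0.638, 0.2, 0, 0, 0, -1], [0.148, -0.638, 0.36, 0, 0, 0, -1], [0.148, -0.638, 0.52, 0, 0, 0, -1], [0.148, -0.638, 0.62, 0, 0, 0, -1], [0.148, -0.638, 0.66, 0, 0, 0, -1], [0.148, -0.638, 0.66, 0, 0, 0, -1]]])

```text
time_s: 20.0
ee_pos: [0.5623, 0.2579, 0.0524]
eef_rot: [3.141, 0.002, 0.032]
force: [0.3, -0.4, -4.6]
grip_width: 0.0278
grip_force: 50.0
```

```bash
python3 -c "
from h import *
Ws=look('8')
o=get_obs();print(o['grip_width'],o['ee_pos'],o['force'])
f=np.load('scene8.npz')['frame'][...,::-1]
cv2.imwrite('pics/b8.png',cv2.resize(f[100:240,200:360],(640,560)))
"
```

```text
0.027947891177531815 [0.56349163 0.25840836 0.0549799 ] [ 1.37200216 -0.09415138 -3.98339365]
```

View pics/b8.png

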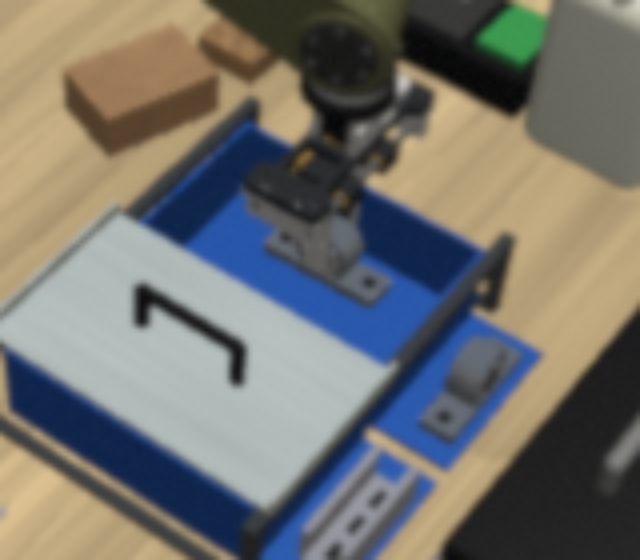

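Bearing A hangs level over the far half of the bearing bin, at crop pixels (265–390, 235–305). I'll lower and release it.

play_rows(motion=[[[0, -0.014, 0.025, 0, 0, 0, -1], [0, -0.014, 0.05, 0, 0, 0, -1], [0, -0.014, 0.052, 0, 0, 0, -1], [0, -0.014, 0.052, 0, 0, 0, -0.15], [0, -0.014, 0.052, 0, 0, 0, -0.15], [0, -0.014, 0.052, 0, 0, 0, -0.15], [0, -0.014, -0.08, 0, 0, 0, -0.15], [0, -0.014, -0.25, 0, 0, 0, -0.15], [0, -0.014, -0.43, 0, 0, 0, -0.15], [0, -0.014, -0.6, 0, 0, 0, -0.15]]])

```text
time_s: 21.1
ee_pos: [0.5626, 0.2617, 0.2057]
eef_rot: [-3.141, -0.0, 0.032]
force: [-0.7, 0.6, 0.1]
grip_width: 0.0399
grip_force: 0.0
```

```bash
python3 -c "
from h import *
o=get_obs();print(o['grip_width'],o['ee_pos'])
plan([(.50,.025,.2,10),(.4205,-.13,.2,10)])
"
```

```text
0.039873460856159115 [0.56258168 0.26166521 0.20574494]
(0.5, 0.025, 0.2, 10) -> [-0.281, 0.938, 0.023] [-0.0, -0.0001, -0.0227]
(0.4205, -0.13, 0.2, 10) -> [-0.618, 1.548, 0.022] [-0.0, -0.0001, -0.0227]
```

play_rows(motion=[[[-0.06, 0.18, 0, 0, 0, 0, 0.2], [-0.15, 0.36, 0, 0, 0, 0, 1], [-0.25, 0.54, 0, 0, 0, -0.01, 1], [-0.36, 0.72, 0, 0, 0, -0.0227, 1], [-0.48, 0.86, 0, 0, 0, -0.0227, 1], [-0.6, 0.98, 0, 0, 0, -0.0227, 1], [-0.6, 0.98, 0, 0, 0, -0.0227, 1]]])

```text
time_s: 21.8
ee_pos: [0.4185, 0.0097, 0.204]
eef_rot: [3.141, -0.0, 0.172]
force: [0.2, -0.5, 0.6]
grip_width: 0.0923
grip_force: 0.0
```

```bash
python3 -c "
from h import *
o=get_obs();print(o['grip_width'],o['ee_pos'])
Ws=look('9')
for W in Ws:
  print()
  for b in blobs(W,.01,.08,(.2,.72),(-.5,-.05)):print(*b)
W=Ws[0];q=(W[...,2]>.01)&(W[...,2]<.08)&(abs(W[...,0]-.564)<.09)&(abs(W[...,1]-.232)<.06)
P=W[q];print(cv2.minAreaRect((P[:,:2]*1000).astype(np.float32)),np.percentile(P,[2,50,98],axis=0))
plan([(.4205,-.2,.2,10),(.4205,-.3565,.12,10)])
"
```

```text
0.09226776355410551 [0.41851297 0.00969704 0.2040172 ]

[342 156] 712 -312 49 10 82.7 0.08 49
[344 207] 518 -325 34 32 -77.9 0.023 67
[310 207] 519 -192 138 24 89.9 0.032 170
[353 232] 422 -357 109 32 9.2 0.062 242
[365 265] 298 -394 90 89 22.4 0.055 271

[181 247] 516 -179 169 28 -88.2 0.032 296
[ 78 251] 299 -398 91 88 16.7 0.054 606
[117 269] 421 -357 110 33 10.3 0.06 417
[147 280] 517 -326 34 32 -47.3 0.022 108
[202 314] 713 -313 50 11 86.4 0.079 155
((563.6845703125, 232.90187072753906), (178.33059692382812, 115.49697875976562), 0.22458451986312866) [[0.48634882 0.17879522 0.01022896]
 [0.5624447  0.2582737  0.0182386 ]
 [0.6394156  0.27905166 0.06426721]]
(0.4205, -0.2, 0.2, 10) -> [-0.148, 0.834, 0.017] [0.0, -0.0002, -0.0002]
(0.4205, -0.3565, 0.12, 10) -> [-0.256, 1.45, 0.337] [0.0, -0.0002, -0.0002]
```

play_rows(motion=[[[-0.03, 0.17, 0, 0, 0, 0, 1], [-0.06, 0.35, 0, 0, 0, 0, 1], [-0.1, 0.54, 0, 0, 0, 0, 1], [-0.13, 0.73, 0, 0, 0, 0, 1], [-0.16, 0.9, 0.05, 0, 0, 0, 1], [-0.175, 0.99, 0.15, 0, 0, 0, 1], [-0.175, 0.99, 0.15, 0, 0, 0, 1]]])

```text
time_s: 22.6
ee_pos: [0.4204, -0.2404, 0.1631]
eef_rot: [-3.139, 0.003, 0.173]
force: [-0.3, 0.5, -0.2]
grip_width: 0.0938
grip_force: 0.0
```

```bash
python3 -c "
from h import *
plan([(.4205,-.357,.12,10),(.4205,-.357,.038,10)])
"
```

```text
(0.4205, -0.357, 0.12, 10) -> [-0.079, 0.46, 0.171] [-0.0005, 0.0005, -0.0002]
(0.4205, -0.357, 0.038, 10) -> [-0.078, 0.461, 0.499] [-0.0005, 0.0005, -0.0002]
```

play_rows(motion=[[[-0.03, 0.17, 0, 0, 0, 0, 1], [-0.06, 0.34, 0.05, 0, 0, 0, 1], [-0.078, 0.46, 0.15, 0, 0, 0, 1], [-0.078, 0.46, 0.25, 0, 0, 0, 1], [-0.078, 0.46, 0.4, 0, 0, 0, 1], [-0.078, 0.46, 0.48, 0, 0, 0, 1], [-0.078, 0.46, 0.493, 0, 0, 0, 0.4], [-0.078, 0.46, 0.493, 0, 0, 0, -0.4], [-0.078, 0.46, 0.493, 0, 0, 0, -1], [-0.078, 0.46, 0.493, 0, 0, 0, -1]]], grip_force=50)

```text
time_s: 23.6
ee_pos: [0.4222, -0.3562, 0.0444]
eef_rot: [3.14, -0.001, 0.175]
force: [-0.2, 0.6, 0.0]
grip_width: 0.0657
grip_force: 0.0
```

play_rows(motion=[[[0, 0, 0, 0, 0, 0, -1], [0, 0, 0, 0, 0, 0, -1], [0, 0, 0, 0, 0, 0, -1], [0, 0, 0, 0, 0, 0, -1], [0, 0, 0, 0, 0, 0, -1], [0, 0, 0, 0, 0, 0, -1], [0, 0, 0, 0, 0, 0, -1], [0, 0, 0, 0, 0, 0, -1], [0, 0, 0, 0, 0, 0, -1]]])

```text
time_s: 24.5
ee_pos: [0.4215, -0.356, 0.043]
eef_rot: [3.141, -0.0, 0.175]
force: [0.5, -1.8, 0.4]
grip_width: 0.0278
grip_force: 50.0
```

play_rows(motion=[[[0, 0, -0.1, 0, 0, 0, -1], [0, 0, -0.28, 0, 0, 0, -1], [0, 0, -0.46, 0, 0, 0, -1], [0.02, -0.04, -0.6, 0, 0, 0, -1], [0.06, -0.2, -0.72, 0, 0, 0, -1], [0.12, -0.38, -0.72, 0, 0, 0, -1], [0.18, -0.56, -0.72, 0, 0, 0, -1], [0.24, -0.74, -0.72, 0, 0, 0, -1], [0.3, -0.9, -0.72, 0, 0, 0, -1], [0.32, -0.96, -0.72, 0, 0, 0, -1]]])

```text
time_s: 25.5
ee_pos: [0.4582, -0.1023, 0.2224]
eef_rot: [-3.14, 0.001, 0.177]
force: [0.7, 0.6, -5.3]
grip_width: 0.0274
grip_force: 50.0
```

```bash
python3 -c "
from h import *
o=get_obs();print(o['grip_width'],o['ee_pos'],o['force'])
plan([(.565,.1,.215,1.8)])
"
```

```text
0.027351311737798527 [ 0.45822693 -0.10234367  0.22237734] [ 0.69194376  0.61921627 -5.27749731]
(0.565, 0.1, 0.215, 1.8) -> [0.563, -0.721, 0.03] [-0.0002, 0.0002, 0.0232]
```

play_rows(motion=[[[0.1, -0.13, 0, 0, 0, 0, -1], [0.22, -0.28, 0, 0, 0, 0.01, -1], [0.34, -0.43, 0, 0, 0, 0.02, -1], [0.46, -0.58, 0, 0, 0, 0.0232, -1], [0.563, -0.721, 0, 0, 0, 0.0232, -1], [0.563, -0.721, 0, 0, 0, 0.0232, -1]]])

```text
time_s: 26.1
ee_pos: [0.5662, 0.1005, 0.2214]
eef_rot: [-3.141, 0.002, 0.033]
force: [-1.1, -1.4, -5.2]
grip_width: 0.028
grip_force: 50.0
```

```bash
python3 -c "
from h import *
o=get_obs();print(o['grip_width'],o['ee_pos'],o['force'])
plan([(.565,.196,.215,1.8),(.565,.196,.055,1.8)])
"
```

```text
0.027974586786614443 [0.56623576 0.10053095 0.22135633] [-1.14779197 -1.36459143 -5.20392379]
(0.565, 0.196, 0.215, 1.8) -> [0.008, -0.382, 0.026] [-0.0001, 0.0004, 0.0003]
(0.565, 0.196, 0.055, 1.8) -> [0.009, -0.381, 0.666] [-0.0001, 0.0004, 0.0003]
```

play_rows(motion=[[[0.008, -0.18, 0.02, 0, 0, 0, -1], [0.008, -0.34, 0.02, 0, 0, 0, -1], [0.008, -0.384, 0.05, 0, 0, 0, -1], [0.008, -0.384, 0.2, 0, 0, 0, -1], [0.008, -0.384, 0.36, 0, 0, 0, -1], [0.008, -0.384, 0.52, 0, 0, 0, -1], [0.008, -0.384, 0.62, 0, 0, 0, -1], [0.008, -0.384, 0.66, 0, 0, 0, -1], [0.008, -0.384, 0.66, 0, 0, 0, -1]]])

```text
time_s: 27.0
ee_pos: [0.5643, 0.1918, 0.0568]
eef_rot: [3.141, 0.003, 0.029]
force: [-0.7, 0.6, -5.5]
grip_width: 0.0279
grip_force: 50.0
```

```bash
python3 -c "
from h import *
Ws=look('10')
o=get_obs();print(o['grip_width'],o['ee_pos'],o['force'])
f=np.load('scene10.npz')['frame'][...,::-1]
cv2.imwrite('pics/b10.png',cv2.resize(f[100:240,200:360],(640,560)))
"
```

```text
0.027321264724719335 [0.56555294 0.19230271 0.05923309] [ 0.15179515  0.40380732 -5.90044536]
```

View pics/b10.png

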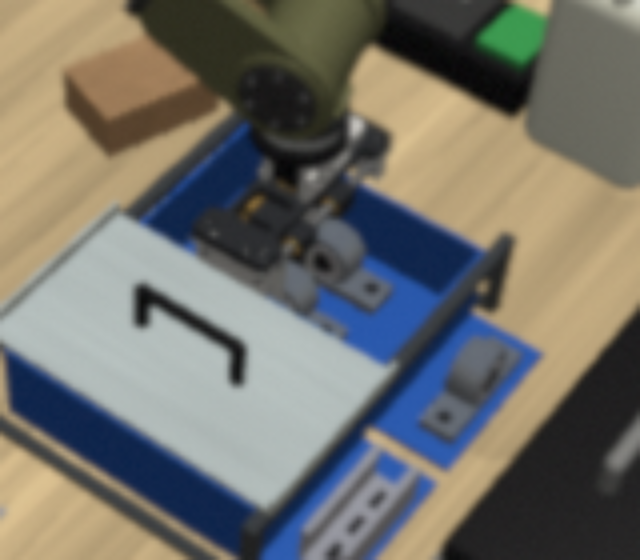

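The second bearing is beside the first, level and clear of it, with housings at crop pixels (335,250) and (295,285). I'll release it.

play_rows(motion=[[[0, -0.016, 0.025, 0, 0, 0, -1], [0, -0.016, 0.048, 0, 0, 0, -1], [0, -0.016, 0.052, 0, 0, 0, -1], [0, -0.016, 0.052, 0, 0, 0, -0.15], [0, -0.016, 0.052, 0, 0, 0, -0.15], [0, -0.016, 0.052, 0, 0, 0, -0.15], [0, -0.016, -0.08, 0, 0, 0, -0.15], [0, -0.016, -0.25, 0, 0, 0, -0.15], [0, -0.016, -0.43, 0, 0, 0, -0.15], [0, -0.016, -0.6, 0, 0, 0, -0.15]]])

```text
time_s: 28.1
ee_pos: [0.5647, 0.1963, 0.2101]
eef_rot: [-3.141, -0.001, 0.029]
force: [-0.3, 0.0, 0.1]
grip_width: 0.0402
grip_force: 0.0
```

```bash
python3 -c "
from h import *
Ws=look('11')
o=get_obs();print(o['grip_width'],o['ee_pos'])
P=np.concatenate([W[(W[...,2]>.125)&(W[...,2]<.147)&(abs(W[...,0]-.568)<.06)&(abs(W[...,1]-.063)<.03)] for W in Ws[1:]]);print(P.mean(0),len(P))
plan([(.5675,.064,.2,1.8),(.5675,.064,.129,1.8)])
f=np.load('top11.npz')['frame'][...,::-1]
cv2.imwrite('pics/b11.png',cv2.resize(f[80:300,40:400],(792,484)))
"
```

```text
0.039825204033772155 [0.56669278 0.19687966 0.21438006]
[0.56799464 0.06131374 0.13589915] 137
(0.5675, 0.064, 0.2, 1.8) -> [-0.013, 0.532, 0.056] [-0.0004, -0.0015, -0.0004]
(0.5675, 0.064, 0.129, 1.8) -> [-0.016, 0.532, 0.34] [-0.0004, -0.0015, -0.0004]
```

View pics/b11.png

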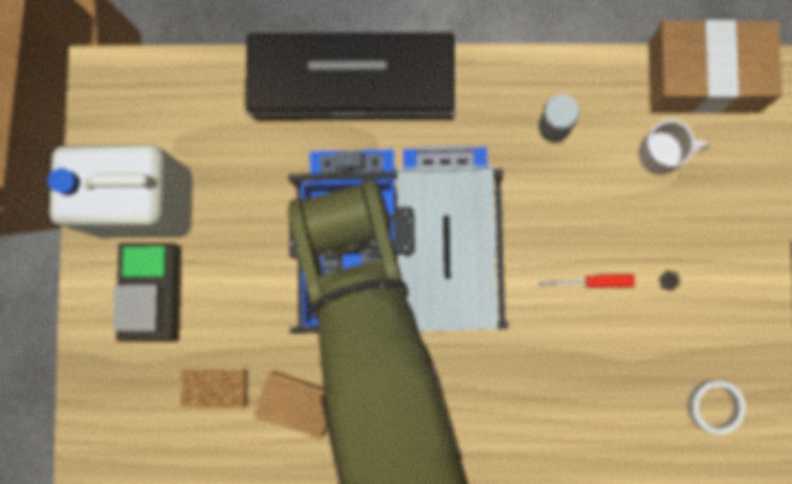

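No loose parts are left on the bench. The handle is at crop pixel (447,247). Now I'll bring the cover back.

play_rows(motion=[[[-0.01, 0.18, 0.03, 0, 0, 0, 0.1], [-0.01, 0.36, 0.05, 0, 0, 0, 0.1], [-0.01, 0.5, 0.05, 0, 0, 0, 0.1], [-0.01, 0.534, 0.05, 0, 0, 0, 0.1], [-0.01, 0.534, 0.1, 0, 0, 0, 0.1], [-0.01, 0.534, 0.23, 0, 0, 0, 0.1], [-0.01, 0.534, 0.33, 0, 0, 0, 0.1], [-0.01, 0.534, 0.33, 0, 0, 0, 0.1], [-0.01, 0.534, 0.33, 0, 0, 0, -0.5], [-0.01, 0.534, 0.33, 0, 0, 0, -1]]], grip_force=20)

```text
time_s: 29.2
ee_pos: [0.5668, 0.0635, 0.1267]
eef_rot: [-3.141, -0.002, 0.03]
force: [-0.1, -0.7, 0.3]
grip_width: 0.0392
grip_force: 0.0
```

play_rows(motion=[[[0, 0, 0, 0, 0, 0, -1], [0, 0, 0, 0, 0, 0, -1], [0, 0, 0, 0, 0, 0, -1], [0, 0, 0, 0, 0, 0, -1], [0, 0, 0, 0, 0, 0, -1], [0, 0, 0, 0, 0, 0, -1]]])

```text
time_s: 29.8
ee_pos: [0.5663, 0.0641, 0.1259]
eef_rot: [-3.14, -0.001, 0.029]
force: [0.0, 8.8, 0.4]
grip_width: 0.0113
grip_force: 20.0
```

```bash
python3 -c "
from h import *
o=get_obs();print(o['grip_width'],o['ee_pos'],o['force'],o['eef_rot'])
"
```

```text
0.0113050243916245 [0.5663175  0.06406344 0.12590322] [0.01763016 8.8167597  0.40767324] [-3.13954977e+00 -7.82807815e-04  2.93316535e-02]
```

play_rows(motion=[[[0, -0.04, 0, 0, 0, 0, -1], [0, -0.12, 0, 0, 0, 0, -1], [0, -0.22, 0, 0, 0, 0, -1], [0, -0.32, 0, 0, 0, 0, -1], [0, -0.42, 0, 0, 0, 0, -1], [0, -0.52, 0, 0, 0, 0, -1], [0, -0.59, 0, 0, 0, 0, -1], [0, -0.64, 0, 0, 0, 0, -1], [0, -0.662, 0, 0, 0, 0, -1], [0, -0.666, 0, 0, 0, 0, -1]]])

```text
time_s: 30.8
ee_pos: [0.5625, 0.2292, 0.1259]
eef_rot: [3.14, -0.003, 0.029]
force: [8.9, -9.1, 0.2]
grip_width: 0.0109
grip_force: 20.0
```

play_rows(motion=[[[0, 0, 0, 0, 0, 0, -1], [0, 0, 0, 0, 0, 0, -1]]])

```text
time_s: 31.0
ee_pos: [0.5625, 0.2291, 0.1259]
eef_rot: [3.141, -0.003, 0.029]
force: [10.0, -2.5, -1.5]
grip_width: 0.0113
grip_force: 20.0
```

play_rows(motion=[[[0, 0, 0, 0, 0, 0, -0.6], [0, 0, 0, 0, 0, 0, -0.3], [0, 0, 0, 0, 0, 0, -0.2], [0, 0, -0.08, 0, 0, 0, -0.2], [0, 0, -0.25, 0, 0, 0, -0.2], [0, 0, -0.4, 0, 0, 0, 0], [-0.15, 0.18, -0.4, 0, 0, 0, 0], [-0.3, 0.36, -0.4, 0, 0, 0, 0], [-0.45, 0.55, -0.4, 0, 0, 0, 0], [-0.6, 0.74, -0.4, 0, 0, 0, 0]]])

```text
time_s: 32.0
ee_pos: [0.438, 0.0695, 0.2254]
eef_rot: [3.142, -0.0, 0.03]
force: [1.2, -0.6, 0.5]
grip_width: 0.0474
grip_force: 0.0
```

play_rows(motion=[[[0, 0.19, 0, 0, 0, 0, 0], [0, 0.38, 0, 0, 0, 0, 0], [0, 0.57, 0, 0, 0, 0, 0], [0, 0.76, 0, 0, 0, 0, 0], [0, 0.95, 0, 0, 0, 0, 0], [0, 0.95, 0, 0, 0, 0, 0]]])

```text
time_s: 32.6
ee_pos: [0.4461, -0.1709, 0.2253]
eef_rot: [3.141, 0.0, 0.024]
force: [0.5, 0.1, 0.0]
grip_width: 0.0472
grip_force: 0.0
```

```bash
python3 -c "
from h import *
Ws=look('12')
for W in Ws:
  P=W[(W[...,2]>.128)&(W[...,2]<.15)&(abs(W[...,0]-.563)<.08)&(abs(W[...,1]-.23)<.04)];print(P.mean(0))
W=Ws[0];q=(W[...,2]>.02)&(W[...,2]<.06)&(abs(W[...,0]-.568)<.11)&(abs(W[...,1]-.062)<.06)
P=W[q];print(np.percentile(P,[2,50,98],axis=0))
f=np.load('scene12.npz')['frame'][...,::-1];g=np.load('top12.npz')['frame'][...,::-1]
cv2.imwrite('pics/b12.png',np.vstack([cv2.resize(f[90:330,50:370],(400,300)),cv2.resize(g[120:300,160:400],(400,300))]))
"
```

```text
[0.56182751 0.22890238 0.13784899]
[0.56462287 0.22599202 0.13651174]
[[0.46905037 0.03743008 0.03763703]
 [0.56314211 0.06333437 0.04537163]
 [0.65838189 0.09728826 0.05296785]]
```

View pics/b12.png

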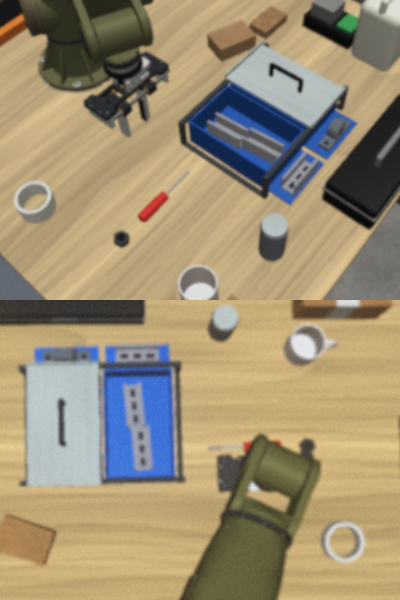

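The cover is over the bearing bay, and the struts lie end to end, slightly offset sideways (lower crop, 133,410 and 143,450). I'll check that neither one is tilted or stacked.

```bash
python3 -c "
from h import *
for n in('top','scene'):
  W=cloud(np.load(n+'12.npz'))
  q=(W[...,2]>.012)&(W[...,2]<.075)&(abs(W[...,0]-.568)<.108)&(abs(W[...,1]-.066)<.05)
  P=W[q];b=np.digitize(P[:,0],np.arange(.45,.7,.02))
  for k in np.unique(b):
    Q=P[b==k];T=Q[Q[:,2]>.036];print(n,round(.45+.02*(k-1),2),len(Q),np.percentile(Q[:,2],[90,97]).round(3),T[:,1].min().round(3) if len(T) else '',T[:,1].max().round(3) if len(T) else '',Q[:,0].max().round(3))
g=np.load('top12.npz')['frame'][...,::-1][150:240,210:280];f=np.load('scene12.npz')['frame'][...,::-1][160:250,190:310]
cv2.imwrite('pics/b13.png',np.hstack([cv2.resize(g,(350,450),interpolation=2),cv2.resize(f,(450,450),interpolation=2)]))
"
```

```text
top 0.45 11 [0.047 0.049] 0.034 0.071 0.469
top 0.47 28 [0.048 0.051] 0.034 0.075 0.49
top 0.49 27 [0.049 0.049] 0.037 0.075 0.51
top 0.51 28 [0.048 0.049] 0.037 0.079 0.53
top 0.53 30 [0.048 0.05 ] 0.041 0.079 0.548
top 0.55 27 [0.049 0.049] 0.041 0.09 0.567
top 0.57 29 [0.053 0.055] 0.052 0.09 0.589
top 0.59 30 [0.051 0.052] 0.052 0.094 0.609
top 0.61 27 [0.05  0.051] 0.056 0.094 0.628
top 0.63 35 [0.048 0.051] 0.06 0.097 0.648
top 0.65 21 [0.049 0.051] 0.059 0.097 0.667
top 0.67 1 [0.013 0.013]   0.671
scene 0.45 28 [0.047 0.049] 0.031 0.073 0.47
scene 0.47 87 [0.046 0.049] 0.031 0.077 0.49
scene 0.49 77 [0.045 0.048] 0.033 0.077 0.51
scene 0.51 86 [0.047 0.049] 0.035 0.079 0.529
scene 0.53 88 [0.046 0.048] 0.038 0.081 0.55
scene 0.55 101 [0.046 0.048] 0.038 0.089 0.57
scene 0.57 87 [0.046 0.05 ] 0.047 0.093 0.59
scene 0.59 93 [0.046 0.047] 0.051 0.093 0.61
scene 0.61 90 [0.045 0.049] 0.052 0.096 0.63
scene 0.63 99 [0.047 0.048] 0.054 0.098 0.65
scene 0.65 58 [0.047 0.048] 0.057 0.099 0.664
```

View pics/b13.png

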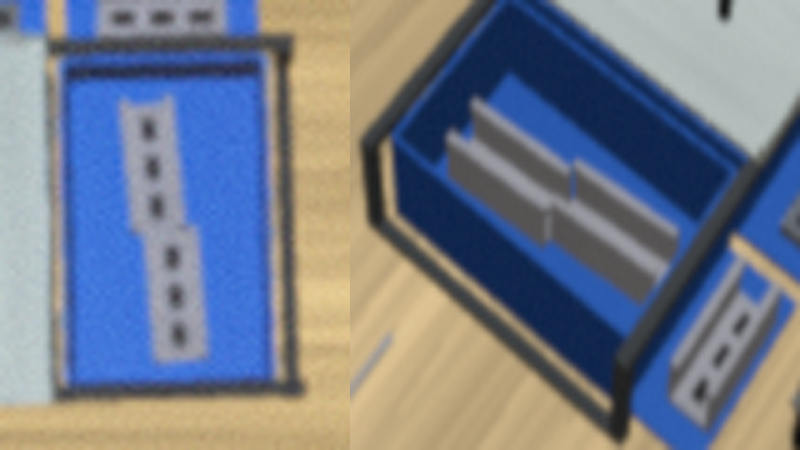

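Both struts lie flat at the same height: rims at about 0.046 m, with no overlap. Handing in.

```bash
python3 -c "
from h import *
print(workorder.hand_in())"
```

```text
the job is handed in; nothing more can be done
None
```

I put the two struts in the strut bin and the two bearings in the bearing bin, slid the cover back squarely over the bearing bin, and handed the job in; no verdict came back, and I didn't get a clear picture of the second bearing after letting it go.

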